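Latch the slide box into its dock behind the gravity catch

ROBOT

A 6-joint arm with a two-finger parallel gripper is mounted at the origin on a cart in front of the work surface, level with it; the furniture and walls round the work are solid. World frame = base frame: x ahead of the robot, y to its left, z up, the work surface at z = 0. Lengths are in m, angles in rad, forces in N, time in s.
With the tool pointing down it reaches from about 0.35 to 0.775 m from the base axis. Payload 5.5 kg.
Tool frame: the origin (TCP) lies at the very end of the fingers, on their centre line; the grasp point (between the pads) lies env.pinch_z behind it (env.pinch_z is the distance from the TCP to the grasp point, in m); z points along the fingers, y is the line along which they close (so a half turn about z gives the same grasp; the last joint's range is limited). The gripper opens to 85 mm and grips with 20 to 120 N. Pads are 22 mm wide; open, the fingers measure 114 mm over their backs; the gripper's body (76 mm by 85 mm) begins 54 mm behind the grasp point. The pads swing forward as they close: fully open they stand 13 mm farther back than shut.
Start: joints at [-1.377, 0.313, 0.046, 1.304, 0, 1.431], TCP at [0.188, -0.543, 0.231] pointing down, gripper open.
Joint ranges: [-2.76, 2.76], [-0.86, 1.69], [-1.03, 1.26], [-2.2, 2.34], [-1.47, 1.5], [-3.14, 3.14]. Speed limits (rad/s): [2.57, 2.57, 3.14, 3.14, 3.14, 3.14].

INTERFACE

Orientations are given as a unit quaternion [w, x, y, z].
In Python, from workcell import env, eyes gives the robot as it stands.
- The arm moves only by the shell command python3 -m jog 'ROWS' [FORCE]. ROWS is JSON, one flat list of numbers, 7 for each row, row after row: the shift along the world's x, y, z as a fraction of full scale, then the turn, a rotation vector about the world's x, y, z as a fraction of full scale, then the opening, from -1 (shut) to 1 (fully open), so that 0 is half open. A call has 1 to 12 rows; each row is the pose to reach, as a shift and turn from the pose commanded when the call began, turning the shorter way round; what a row does not reach only later rows make up. Full scale, the value 1, is 20 cm for a shift and pi rad for a turn. A row lasts 1/12 s, in which the tool goes at most 41.7 mm and 7.16 degrees, less where a joint would pass 70% of its speed; a pose out of reach is approached as far as the arm can. A call with a number of a shift or a turn outside -1 to 1 is refused whole. A call with a gripper value outside its range is refused whole. The fingers move at their own pace and stop on an object; FORCE is the grip in N (left out, the last holds). Time passes only in rows, so rows that repeat a pose let the fingers close. It gives the time, the measured TCP pose, the force, the opening and the grip force at its end, in the units of the state.
- env.get_state(): the state, without advancing time (a new reading comes with each control period).
- eyes.read_camera(name): name is "scene" or "top" or "wrist"; returns (picture, depth): 420x560x3 uint8, red, green, blue; 420x560 float32, m along the optical axis (not along the pixel's ray), 0 where there is no reading.
- eyes.calibration(name): a dict with "fx", "fy", "cx", "cy" (pixels), "R" (3x3) and "t" (3): a world point X has camera coordinates R X + t; the wrist camera has in their place "tool_from_camera" (4x4, takes a point from camera to tool coordinates, whose origin is the TCP and whose axes are the flange's). Camera axes: x right, y down, z forward; pixel columns grow to the right and rows downward; lengths in m; the calibration is good to about 2 mm. A picture is of the moment at which its call begins: read the wrist's pose just before it. calibration takes no time and is no camera call.
- env.hand_in(): hands the job in; it is judged then, once.
The state is a dict: "clock": time; "joint_pos": joint angles; "qvel": joint speeds; "tau": joint torques, N m; "tcp_pos": TCP position; "orientation": TCP orientation; "wrist_force": force on the tool from outside, world axes, zero at the start; "ft_torque": the same for the moment, N m; "finger_gap": finger opening in m; "grip_force": force on a finger pad.
Only numpy, scipy, OpenCV 4.12 (cv2) and the standard library are available. Lean on these libraries where they do the work, as an engineer would, in place of code of your own. Each camera call takes 0.05 s, during which the arm holds its last target. There are 200 camera calls.

TASK

Load the blue-and-white slide box from the front of the worktop (not the one at the back by the round blue instrument) into the white dock: set it upright on the entry floor in front of the red catch noses, long side across the lane, and let go. Then push it straight in from behind with closed fingertips, so that its own leading edge lifts the hinged catch, and on against the sprung end plate until the catch drops behind it; press it home with about 12 N (at least 9, never over 20), then back off so that the catch holds it. Keep the hand off the dock and its catch, and leave the things standing around where they are.

Things in the scene. Friction and masses are not known exactly. Their poses are not given: they have to be found in the camera images.
- slide_box_center (a point): Centre (half-way up) of the loose slide box, a closed solid box with white base and blue lid: 34 mm along its x, 84 mm along its y, 30 mm high, about 0.08 to 0.15 kg, standing on the worktop. Grasp it across the 34 mm. Its y is its long side; either way round will do.
- dock: Fixed white dock, x from -108 to +105 mm, 128 mm wide. Origin at worktop height on the lane's centre line; x points along the way in, z up. Floor top at z = 6 mm. Two aluminium guides, tops at z = 16 mm, leave a lane 87 mm wide from x = -50 mm on, with flared ends from x = -74 to -50 mm.
- dock_entry (a point): Point on the entry floor (6 mm above the worktop) at x = -80 mm of the dock, y = 0; axes as the dock's. A box centred here stands clear of the catch. The entry floor reaches 28 mm from here towards the robot.
- dock_bay (a point): Point on the dock's floor at x = +30 mm, y = 0. Around it a grey end unit is clamped at an unreported setting: the catch's latching faces stand at dock x = S, S between 0 and 24 mm. Its black sprung end plate (60 mm wide, z 9 to 29 mm) has its face at x = S + 32 mm; it starts at 2.4 N and stiffens by 0.8 N/mm over 13 mm to a hard stop. It pushes a released box back against the catch.
- catch (a joint): Lift angle (rad) of the steel gravity catch: 0 down, positive lifted. Hinged at dock x = S + 55 mm, z = 22 mm. Two red noses reach in over the lane to y = +-29 mm, middle free for a finger; z 24 to 45 mm, 22 degree ramps back to x = S - 43 mm. A box pushed in lifts it to about 0.2 rad against 1 to 2 N; it drops once the box's rear face is 3 to 5 mm past S; hard stop at 11 mm past.
- beaker: Bystander: glass beaker, 68 mm across, 90 mm high, standing on the worktop; origin under its centre.
- medium_bottle: Bystander: round clear bottle with red cap, 62 mm across, 126 mm high; origin under its centre.
- agar_dish: Bystander: flat round petri dish, 92 mm across, 14 mm high; origin under its centre.
Things that resemble listed ones, but are neither listed nor needed, are in the scene too. There is more than one size of the part that bears slide_box_center; the job needs the middle-sized.

How it is judged:
By the outcome, as a careful person would: the job done as asked, in the order asked, and still so for the second after the job is handed in, with the robot touching nothing.
It also fails if it takes over 64 s, if anything falls off the work surface, if the arm or the gripper's body presses on something with over 40 N, if the wrist force passes 120 N, or if a joint passes its speed limit or range.

## Working session

There is one attempt and no reset: what is moved stays moved. The work goes in short steps, Python scripts to look and compute and a shell command to move; the robot and the scene stay as the last step left them, time stands still between calls to the robot, and variables do not carry over. Pictures are saved under pics/ and viewed, at most 10 in all, crops included, and the job is handed in when it is done.

```bash
mkdir -p pics
cat > h.py <<'E'
from workcell import env, eyes
import numpy as np, cv2
from scipy.spatial.transform import Rotation as Rt
def snap(n,fn):
    s=env.get_state(); p,d=eyes.read_camera(n); cv2.imwrite(f'pics/{fn}.png',p[:,:,::-1]); np.savez(f'pics/{fn}.npz',p=p,d=d,tp=s['tcp_pos'],q=s['orientation'],n=n)
def load(fn): return np.load(f'pics/{fn}.npz')
def world(fn,u,v,z=None,w=1):
    """pixel->world by depth, or by ray to plane z"""
    f=load(fn); n=str(f['n']); c=eyes.calibration(n)
    if n=='wrist':
        T=np.array(c['tool_from_camera']); q=f['q']; R0=Rt.from_quat([q[1],q[2],q[3],q[0]]).as_matrix()
        A=R0@T[:3,:3]; o=R0@T[:3,3]+f['tp']
    else:
        A=np.array(c['R']).T; o=-A@np.array(c['t'])
    r=A@np.array([(u-c['cx'])/c['fx'],(v-c['cy'])/c['fy'],1])
    if z is None:
        k=f['d'][int(v)-w:int(v)+w+1,int(u)-w:int(u)+w+1]; k=k[k>0]; dd=np.median(k) if k.size else np.nan
    else: dd=(z-o[2])/r[2]
    return o+r*dd
E
python3 - <<'E'
from h import *
snap('scene','s0'); snap('top','t0'); print(env.pinch_z, env.get_state())
E
```

```text
0.0187 {'clock': 0.1, 'joint_pos': array([-1.37659917e+00,  3.13916211e-01,  4.51120817e-02,  1.30363802e+00,
       -4.00875183e-05,  1.43119728e+00]), 'qvel': array([-1.02451962e-03, -2.17258953e-03,  2.78218075e-03,  2.34483413e-05,
       -2.07483998e-04,  1.19674132e-03]), 'tau': array([ 2.23079049e-03, -4.81724238e+01,  2.99245799e+01,  1.27231379e-02,
       -1.70699136e-04,  5.82750189e-06]), 'tcp_pos': array([ 0.188278  , -0.54281058,  0.23051121]), 'orientation': array([-8.22059744e-04,  9.86104474e-01,  1.66124320e-01, -4.24982544e-05]), 'wrist_force': array([-0.32177882,  0.13039648,  0.90430016]), 'ft_torque': array([-0.04095317, -0.02335893,  0.00683448]), 'grip_force': 0.0, 'finger_gap': 0.08524268049721997}
```

View pics/s0.png

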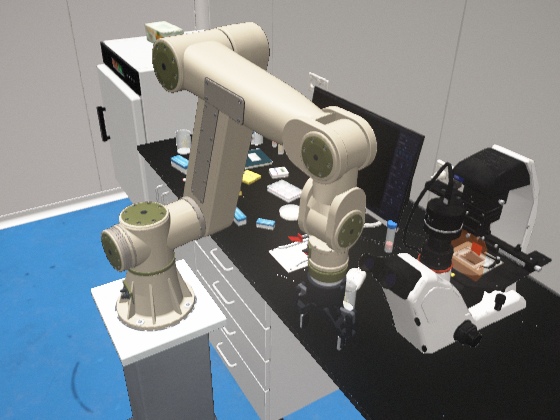

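View pics/t0.png

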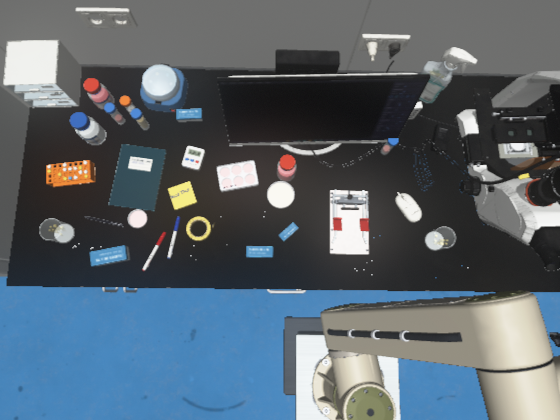

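The top view shows four blue-and-white boxes: (109,256), (259,252), (288,231), and the back one at (189,115) by the round blue instrument, which is excluded. The dock is at (349,222), with red noses at (337,225) and (365,225). I'll enlarge the boxes and the dock in one crop.

Run:
```python
from h import *
p=cv2.imread('pics/t0.png')
a=cv2.resize(p[215:275,230:310],None,fx=5,fy=5,interpolation=cv2.INTER_CUBIC)
b=cv2.resize(p[235:275,80:140],(400,267),interpolation=cv2.INTER_CUBIC)
c=cv2.resize(p[180:265,315:385],None,fx=5.5,fy=5.5,interpolation=cv2.INTER_CUBIC)
im=np.zeros((600,800,3),np.uint8); im[:300,:400]=a; im[305:572,:400]=b; im[:c.shape[0],405:405+c.shape[1]]=c
cv2.imwrite('pics/c0.png',im)
for q in [(109,256),(259,252),(288,231),(189,115),(349,245),(349,222)]: print(q,world('t0',*q).round(3))
g=load('t0')['p'].astype(int)
m=((g[:,:,2]-g[:,:,0]>40)).astype(np.uint8); m[275:]=0
n,l,s,ce=cv2.connectedComponentsWithStats(m)
for i in range(1,n):
    if s[i,4]>60:
        r=cv2.minAreaRect(np.argwhere(l==i)[:,::-1].astype(np.float32)); P=[world('t0',*x,z=.03) for x in cv2.boxPoints(r)]
        print(ce[i].round(1),np.linalg.norm(P[0]-P[1]).round(3),np.linalg.norm(P[1]-P[2]).round(3),world('t0',*r[0],z=.03).round(3))
```

```text
(109, 256) [0.382 0.748 0.039]
(259, 252) [0.402 0.281 0.03 ]
(288, 231) [0.472 0.189 0.022]
(189, 115) [0.863 0.528 0.024]
(349, 245) [ 0.432 -0.012  0.005]
(349, 222) [ 0.508 -0.013  0.006]
[175.2  90.8] 0.144 0.06 [0.955 0.582 0.03 ]
[146.7  98. ] 0.03 0.101 [0.918 0.672 0.03 ]
[109.  107.1] 0.033 0.036 [0.883 0.796 0.03 ]
[135.6 113.1] 0.037 0.036 [0.864 0.706 0.03 ]
[188.5 113.4] 0.086 0.037 [0.866 0.529 0.03 ]
[ 78.1 119.7] 0.058 0.058 [0.836 0.895 0.03 ]
[392.9 141. ] 0.034 0.025 [ 0.782 -0.163  0.03 ]
[288.1 231. ] 0.064 0.027 [0.471 0.189 0.03 ]
[107.6 255.3] 0.116 0.048 [0.385 0.756 0.03 ]
[259.3 251.4] 0.086 0.035 [0.404 0.279 0.03 ]
```

View pics/c0.png

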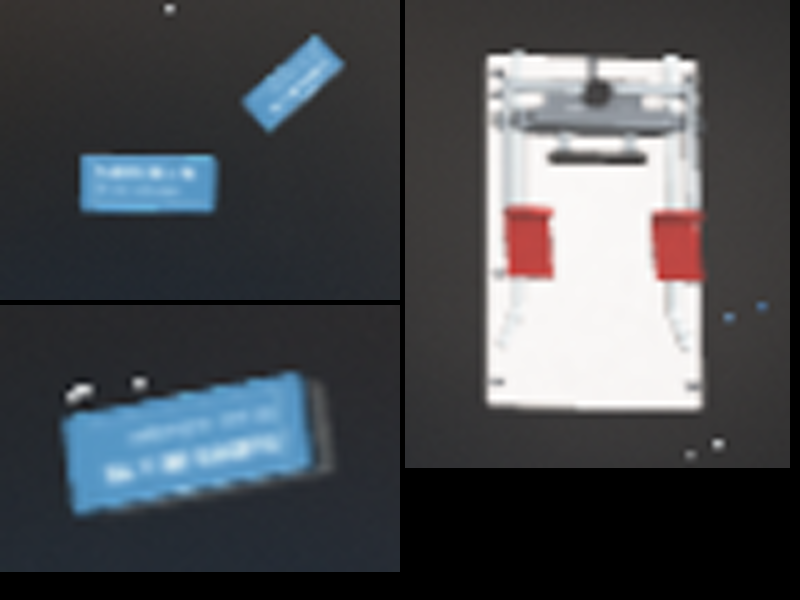

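The boxes measure 116x48 mm at (109,256), 86x35 mm and 30 mm high at (259,252), and 64x27 mm at (288,231). The wanted one is (259,252): it is the middle-sized box at the front, and its size matches 84x34x30. It stands at about (0.403, 0.280), with its long side along world y. The dock's front edge is at x≈0.40, with its centre line near y≈-0.013. The tool turns +70.9° about z.

```bash
python3 -m jog '[0.5,1,0,0,0,0.394,1, 0.5,1,0,0,0,0.394,1, 0.5,1,0,0,0,0.394,1, 0.5,1,0,0,0,0.394,1, 0.5,1,0,0,0,0.394,1, 0.5,1,0,0,0,0.394,1, 0.5,1,0,0,0,0.394,1, 0.5,1,0,0,0,0.394,1, 0.5,1,0,0,0,0.394,1, 0.5,1,0,0,0,0.394,1]'
python3 -m jog '[0.5,1,0,0,0,0,1, 0.5,1,0,0,0,0,1, 0.5,1,0,0,0,0,1, 0.5,1,0,0,0,0,1, 0.5,1,0,0,0,0,1, 0.5,1,0,0,0,0,1, 0.5,1,0,0,0,0,1]'
python3 - <<'E'
from h import *
s=env.get_state();print(s['clock'],s['tcp_pos'],s['orientation'],s['joint_pos'])
E
```

```text
clock: 0.93
tcp_pos: [0.2884, -0.3428, 0.2311]
orientation: [-0.0, 0.704, 0.71, 0.0]
wrist_force: [-0.8, 0.8, -0.0]
finger_gap: 0.0852
grip_force: 0.0
clock: 1.52
tcp_pos: [0.389, -0.1401, 0.2311]
orientation: [-0.0, 0.705, 0.709, 0.0]
wrist_force: [-0.1, 0.1, -0.0]
finger_gap: 0.0852
grip_force: 0.0
1.5167 [ 0.38903044 -0.140143    0.23112394] [-4.09477301e-04  7.04874815e-01  7.09331521e-01  3.45756209e-04] [-5.41103361e-01  8.72142117e-04 -3.28586224e-01  1.24196808e+00
  8.67080977e-04  1.02338995e+00]
```

```bash
python3 -m jog '[0,0.64,0.2,0,0,0,1, 0,0.64,0.2,0,0,0,1, 0,0.64,0.2,0,0,0,1, 0,0.64,0.2,0,0,0,1, 0,0.64,0.2,0,0,0,1, 0,0.64,0.2,0,0,0,1]'
python3 - <<'E'
from h import *
print(eyes.calibration('wrist')); snap('wrist','w0')
E
```

```text
clock: 2.02
tcp_pos: [0.3885, -0.0157, 0.2712]
orientation: [0.0, 0.706, 0.708, -0.0]
wrist_force: [-0.2, 0.1, -0.0]
finger_gap: 0.0855
grip_force: 0.0
{'fx': 296.8959842332568, 'fy': 296.8959842332568, 'cx': 276.44247141864605, 'cy': 212.27854757858913, 'tool_from_camera': array([[ 1.20157604e-03, -9.54636506e-01, -2.97771218e-01,
         7.60605972e-02],
       [ 9.99999274e-01,  1.17478288e-03,  2.68946554e-04,
        -7.97179193e-04],
       [ 9.30703303e-05, -2.97771325e-01,  9.54637224e-01,
        -1.42724569e-01],
       [ 0.00000000e+00,  0.00000000e+00,  0.00000000e+00,
         1.00000000e+00]])}
```

View pics/w0.png

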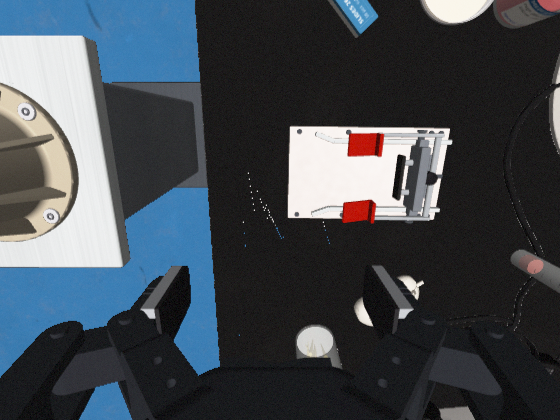

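The wrist view shows the dock: front edge (290,127)-(288,217), rear corners near (449,129) and (446,221), red noses at (365,145) and (359,211), and the black end plate at (399,177). Next I'll compute the dock pose by image code at floor height.

Run:
```python
from h import *
g=load('w0')['p'].astype(int)
# white front edge: subpixel left edge per row, and top/bottom edges per column
gr=g.mean(2)
def edge(line,i0,thr): 
    return i0+next(k+(thr-line[k])/(line[k+1]-line[k]) for k in range(len(line)-1) if line[k]<thr<=line[k+1])
F=np.array([world('w0',edge(gr[v,270:310],270,130),v,z=.006) for v in range(136,210,4)])
T=np.array([world('w0',u,edge(gr[115:140,u],115,130),z=.006) for u in range(296,345,4)])
B=np.array([world('w0',u,edge(gr[230:205:-1,u],0,130)*-1+230,z=.006) for u in range(294,335,4)])
f=np.polyfit(F[:,1],F[:,0],1);t=np.polyfit(T[:,0],T[:,1],1);b=np.polyfit(B[:,0],B[:,1],1)
print('front x=',f,'top',t,'bot',b,'std',(F[:,0]-np.polyval(f,F[:,1])).std(),'angles deg',np.degrees([-f[0],t[0],b[0]]))
for x in (.40,.45): print(x,'width',np.polyval(t,x)-np.polyval(b,x),'mid',(np.polyval(t,x)+np.polyval(b,x))/2)
print('floor depth z',[world('w0',u,v).round(4) for u,v in [(300,170),(310,200),(330,170)]])
red=((g[:,:,0]>120)&(g[:,:,1]<60)).astype(np.uint8); red[:,450:]=0; red[260:]=0; red[:110]=0
n,l,s,c=cv2.connectedComponentsWithStats(red)
for i in range(1,n):
    if s[i,4]>100:
        pts=[world('w0',u,v,w=0) for v,u in np.argwhere(l==i)]; P=np.array(pts); P=P[np.isfinite(P).all(1)]
        print('red',s[i],'x',np.percentile(P[:,0],[2,98]).round(4),'y',np.percentile(P[:,1],[2,98]).round(4),'z',np.percentile(P[:,2],[2,98]).round(4))
print('plate',[world('w0',u,v,w=1).round(4) for u,v in [(399,177),(394,177),(402,177),(390,177)]])
cv2.imwrite('pics/c1.png',cv2.resize(cv2.imread('pics/w0.png')[115:230,280:460],None,fx=4.4,fy=4.4,interpolation=cv2.INTER_CUBIC))
```

```text
front x= [0.0109533  0.40409911] top [-0.00492718  0.05460155] bot [-0.01580866 -0.06832723] std 0.00017162556082354254 angles deg [-0.62757764 -0.28230682 -0.90576952]
0.4 width 0.12728137356632335 mid -0.01101000595633151
0.45 width 0.1278254474156227 mid -0.011528402054590419
floor depth z [array([ 0.4202, -0.006 ,  0.0059]), array([ 0.4356, -0.0488,  0.0057]), array([ 0.4615, -0.0058,  0.0065])]
red [348 134  29  22 579] x [0.476  0.5119] y [0.0189 0.0437] z [0.0298 0.0443]
red [342 200  28  23 503] x [0.4753 0.511 ] y [-0.0684 -0.0425] z [0.0294 0.044 ]
plate [array([ 0.5492, -0.0114,  0.0269]), array([ 0.5506, -0.0151,  0.0069]), array([ 0.5524, -0.0111,  0.0286]), array([ 0.5451, -0.0152,  0.0069])]
```

View pics/c1.png

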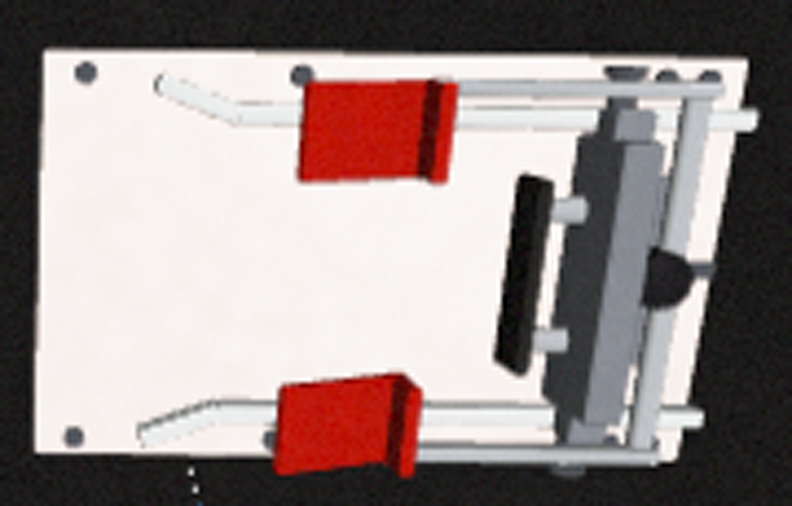

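Dock: front-edge centre (0.404,-0.011), yaw about -0.6°, width 127.5 mm (128 expected). The origin is then about (0.512,-0.012), with noses ending at x≈0.512 and the plate at ≈0.548, so S≈2 mm. The entry point is (0.432,-0.0113). Now to the box.

```bash
python3 -m jog '[0.07,1,0,0,0,0,1, 0.07,1,0,0,0,0,1, 0.07,1,0,0,0,0,1, 0.07,1,0,0,0,0,1, 0.07,1,0,0,0,0,1, 0.07,1,0,0,0,0,1, 0.07,1,0,0,0,0,1]'
python3 - <<'E'
from h import *
snap('wrist','w1')
g=load('w1')['p'].astype(int)
m=((g[:,:,2]-g[:,:,0]>40)&(g[:,:,1]>g[:,:,0]+20)).astype(np.uint8)
n,l,s,ce=cv2.connectedComponentsWithStats(m)
for i in range(1,n):
    if s[i,4]>150:
        r=cv2.minAreaRect(np.argwhere(l==i)[:,::-1].astype(np.float32)); P=np.array([world('w1',*x,z=.03) for x in cv2.boxPoints(r)])
        e=[P[1]-P[0],P[2]-P[1]]; e=max(e,key=np.linalg.norm)
        print(ce[i].round(1),np.linalg.norm(P[0]-P[1]).round(3),np.linalg.norm(P[1]-P[2]).round(3),world('w1',*r[0],z=.03).round(4),'longdir',np.degrees(np.arctan2(e[1],e[0])).round(1), world('w1',*r[0]).round(4))
E
```

```text
clock: 2.65
tcp_pos: [0.4027, 0.1846, 0.2702]
orientation: [-0.0, 0.706, 0.708, -0.001]
wrist_force: [-0.3, -0.0, -0.3]
finger_gap: 0.0851
grip_force: 0.0
[87.8 84.8] 0.22 0.213 [0.1848 0.2891 0.03  ] longdir 74.6 [-0.2557  0.3466 -0.7464]
[279.9 100.6] 0.034 0.085 [0.4061 0.2825 0.03  ] longdir -88.7 [0.4061 0.2825 0.0307]
[329.7 175.8] 0.026 0.064 [0.4707 0.1907 0.03  ] longdir -47.3 [0.4717 0.1896 0.0242]
[193.9 308.4] 0.061 0.24 [ 0.2651 -0.0089  0.03  ] longdir -89.9 [0.3594 0.1769 0.2938]
[106.3 404. ] 0.086 0.087 [ 0.1144 -0.1921  0.03  ] longdir 0.3 [-0.4727 -1.1163 -0.7513]
```

```bash
python3 -m jog '[0.012,0.485,-0.3,0,0,0,0.6, 0.012,0.485,-0.95,0,0,0,0.6, 0.012,0.485,-0.95,0,0,0,0.6, 0.012,0.485,-0.95,0,0,0,0.6, 0.012,0.485,-0.95,0,0,0,0.6, 0.012,0.485,-0.95,0,0,0,0.6, 0.012,0.485,-0.95,0,0,0,0.6, 0.012,0.485,-0.95,0,0,0,0.6]'
python3 -m jog '[0,0,-0.2,0,0,0,0.6, 0,0,-0.38,0,0,0,0.6, 0,0,-0.38,0,0,0,0.6, 0,0,-0.38,0,0,0,0.6, 0,0,-0.38,0,0,0,0.6]'
```

```text
clock: 3.37
tcp_pos: [0.4049, 0.2795, 0.0807]
orientation: [-0.0, 0.708, 0.706, -0.001]
wrist_force: [-0.2, -0.7, 0.3]
finger_gap: 0.0684
grip_force: 0.0
clock: 3.78
tcp_pos: [0.4067, 0.2816, 0.0077]
orientation: [0.001, 0.707, 0.707, 0.001]
wrist_force: [-0.1, 0.3, 1.2]
finger_gap: 0.0682
grip_force: 0.0
```

```bash
python3 -m jog '[0,0,-0.01,0,0,0,-1, 0,0,-0.01,0,0,0,-1, 0,0,-0.01,0,0,0,-1, 0,0,-0.01,0,0,0,-1, 0,0,-0.01,0,0,0,-1, 0,0,-0.01,0,0,0,-1, 0,0,-0.01,0,0,0,-1, 0,0,-0.01,0,0,0,-1]' 30
python3 -m jog '[0,0,0.4,0,0,0,-1, 0,0,0.4,0,0,0,-1, 0,0,0.4,0,0,0,-1, 0,0,0.4,0,0,0,-1]'
python3 -c "
from h import *
snap('wrist','w2')"
```

```text
clock: 4.45
tcp_pos: [0.4062, 0.2823, 0.0051]
orientation: [0.001, 0.707, 0.707, 0.002]
wrist_force: [-0.5, -1.5, 8.8]
finger_gap: 0.0339
grip_force: 31.0
clock: 4.78
tcp_pos: [0.4069, 0.2829, 0.0862]
orientation: [0.001, 0.707, 0.708, 0.003]
wrist_force: [0.3, -0.3, -2.1]
finger_gap: 0.0338
grip_force: 30.9
```

View pics/w2.png

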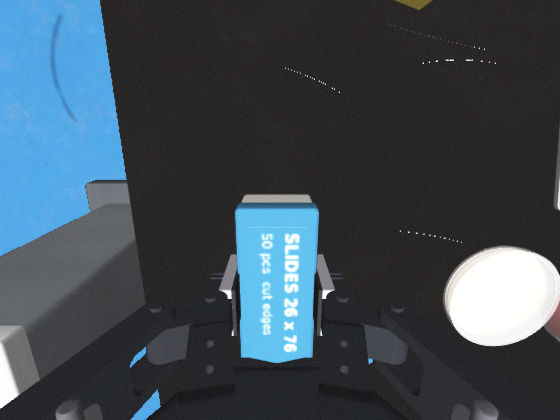

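Box gripped squarely, lid from (238,206) to (314,360). Next I'll measure its offset along y in the hand.

Run:
```python
from h import *
f=load('w2');print(f['tp'],f['q'])
z=f['tp'][2]+.025
for u,v in [(238,206),(277,206),(317,206),(243,358),(312,358),(277,240),(277,300),(277,340)]: print(u,v,world('w2',u,v,z=z).round(4),world('w2',u,v).round(4))
```

```text
[0.4069124  0.28289154 0.08615068] [0.00111049 0.7066832  0.7075229  0.00299594]
238 206 [0.3901 0.3248 0.1112] [0.3895 0.3235 0.1066]
277 206 [0.4062 0.3248 0.1112] [0.4062 0.3238 0.1075]
317 206 [0.4227 0.3249 0.1112] [0.4392 0.2932 0.0005]
243 358 [0.3898 0.2474 0.1112] [0.396  0.2927 0.1592]
312 358 [0.4236 0.2473 0.1112] [0.4161 0.2925 0.1591]
277 240 [0.4062 0.3097 0.1112] [0.4062 0.3099 0.1116]
277 300 [0.4063 0.2801 0.1112] [0.4063 0.2803 0.1115]
277 340 [0.4064 0.258  0.1112] [0.4064 0.2586 0.1118]
```

```bash
python3 -m jog '[0.06,-0.735,0.05,0,0,-0.0037,-1, 0.06,-0.735,0.05,0,0,-0.0037,-1, 0.06,-0.735,0.05,0,0,-0.0037,-1, 0.06,-0.735,0.05,0,0,-0.0037,-1, 0.06,-0.735,0.05,0,0,-0.0037,-1]'
python3 -m jog '[0.06,-0.735,0,0,0,0,-1, 0.06,-0.735,0,0,0,0,-1, 0.06,-0.735,0,0,0,0,-1, 0.06,-0.735,0,0,0,0,-1, 0.06,-0.735,0,0,0,0,-1, 0.06,-0.735,0,0,0,0,-1]'
python3 - <<'E'
from h import *
s=env.get_state();print(s['tcp_pos'],s['orientation'])
snap('wrist','w3')
E
```

```text
clock: 5.25
tcp_pos: [0.4157, 0.1311, 0.0921]
orientation: [-0.0, 0.713, 0.702, -0.002]
wrist_force: [1.1, -0.1, -1.1]
finger_gap: 0.0338
grip_force: 30.9
clock: 5.75
tcp_pos: [0.4279, -0.0128, 0.0921]
orientation: [-0.001, 0.712, 0.702, -0.0]
wrist_force: [0.1, 0.1, -1.0]
finger_gap: 0.0335
grip_force: 30.9
[ 0.42786117 -0.0127888   0.09208629] [-1.20387783e-03  7.11904067e-01  7.02275531e-01 -4.77383725e-04]
```

View pics/w3.png

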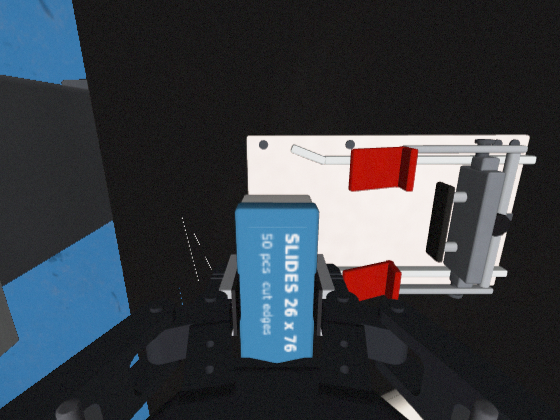

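Run:
```python
from h import *
gr=load('w3')['p'].mean(2)
def edge(line,thr=130): return next(k+(thr-line[k])/(line[k+1]-line[k]) for k in range(len(line)-1) if line[k]<thr<=line[k+1])
T=np.array([world('w3',u,120+edge(gr[120:150,u]),z=.006) for u in range(270,470,20)])
F=np.array([world('w3',235+edge(gr[v,235:262]),v,z=.006) for v in range(142,190,6)])
t=np.polyfit(T[:,0],T[:,1],1);f=np.polyfit(F[:,1],F[:,0],1)
print('top',t,np.polyval(t,[.40,.45,.5]),np.degrees(t[0]),'front',f,np.polyval(f,[-.011]),np.degrees(-f[0]))
for v in (148,170): print('nose lat',[world('w3',u,v,w=0).round(4) for u in (352,400,412,415)])
print('plate',[world('w3',u,220,w=0).round(4) for u in range(426,446,3)])
print([world('w3',u,v,w=0).round(4) for u,v in [(385,189),(380,264),(375,266)]])
```

```text
top [-0.00882575  0.05610559] [0.05257529 0.052134   0.05169272] -0.5056784274559509 front [0.01080116 0.40440238] [0.40428357] -0.618860971241687
nose lat [array([0.4843, 0.0424, 0.0079]), array([0.5109, 0.0441, 0.0309]), array([0.5154, 0.0447, 0.0389]), array([0.5221, 0.0437, 0.0286])]
nose lat [array([0.4763, 0.0317, 0.0439]), array([0.5128, 0.0291, 0.0303]), array([0.5149, 0.0313, 0.0441]), array([0.5163, 0.0314, 0.045 ])]
plate [array([ 0.5487, -0.0162,  0.0055]), array([ 0.5503, -0.0157,  0.0071]), array([ 0.5492, -0.0134,  0.0136]), array([ 0.5493, -0.012 ,  0.0177]), array([ 0.5495, -0.0108,  0.0213]), array([ 0.5496, -0.0095,  0.025 ]), array([ 0.5503, -0.0087,  0.0277])]
[array([0.5122, 0.0105, 0.0074]), array([ 0.5052, -0.0422,  0.0311]), array([ 0.5008, -0.0428,  0.0332])]
```

```bash
python3 -m jog '[0.01,0.007,-0.15,0,0,0,-1, 0.01,0.007,-0.3,0,0,0,-1, 0.01,0.007,-0.37,0,0,0,-1, 0.01,0.007,-0.395,0,0,0,-1, 0.01,0.007,-0.395,0,0,0,-1, 0.01,0.007,-0.395,0,0,0,-1, 0.01,0.007,-0.395,0,0,0,-1]'
```

```text
clock: 6.38
tcp_pos: [0.4317, -0.0105, 0.0153]
orientation: [0.001, 0.711, 0.704, 0.001]
wrist_force: [-0.7, -0.2, -0.6]
finger_gap: 0.0338
grip_force: 30.9
```

```bash
python3 -m jog '[-0.005,-0.005,-0.01,0,0,0,-1, -0.005,-0.005,-0.016,0,0,0,-1, -0.005,-0.005,-0.016,0,0,0,-1, -0.005,-0.005,-0.016,0,0,0,-1]'
```

```text
clock: 6.72
tcp_pos: [0.4299, -0.012, 0.0114]
orientation: [0.0, 0.711, 0.703, 0.0]
wrist_force: [0.2, 0.1, -1.6]
finger_gap: 0.0334
grip_force: 30.9
```

```bash
python3 -m jog '[0,0,-0.006,0,0,0,-1, 0,0,-0.006,0,0,0,-1, 0,0,-0.006,0,0,0,-1]'
```

```text
clock: 6.97
tcp_pos: [0.4301, -0.0121, 0.0111]
orientation: [0.0, 0.711, 0.703, 0.0]
wrist_force: [-4.6, 0.9, 11.8]
finger_gap: 0.0336
grip_force: 32.5
```

```bash
python3 -m jog '[0,0,0.003,0,0,0,0.3, 0,0,0.003,0,0,0,0.3, 0,0,0.003,0,0,0,0.3, 0,0,0.003,0,0,0,0.3, 0,0,0.003,0,0,0,0.3, 0,0,0.003,0,0,0,0.3]'
python3 -m jog '[0,0,0.1,0,0,0,0.3, 0,0,0.25,0,0,0,0.3, 0,0,0.45,0,0,0,0.3, 0,0,0.45,0,0,0,0.3, 0,0,0.45,0,0,0,0.3, 0,0,0.45,0,0,0,0.3]'
python3 -c "
from h import *
snap('wrist','w4')"
```

```text
clock: 7.47
tcp_pos: [0.4297, -0.0119, 0.0104]
orientation: [-0.0, 0.711, 0.703, -0.0]
wrist_force: [-0.9, -0.6, -0.2]
finger_gap: 0.0554
grip_force: 0.0
clock: 7.97
tcp_pos: [0.4297, -0.0119, 0.1004]
orientation: [0.0, 0.711, 0.703, 0.0]
wrist_force: [0.4, -0.2, 0.3]
finger_gap: 0.0555
grip_force: 0.0
```

View pics/w4.png

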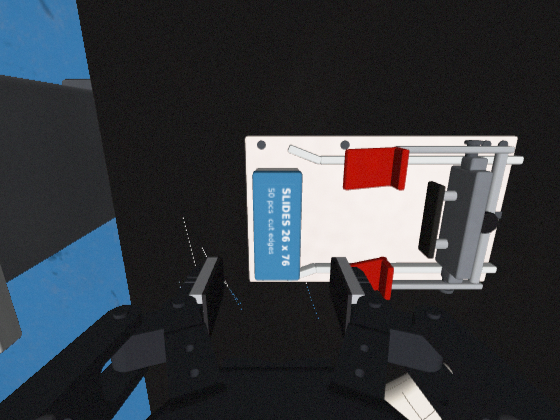

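Box stands upright on the entry floor, lid (253,171)-(301,280). Next I'll measure its centre and yaw, then go behind it with the fingers shut.

```bash
python3 - <<'E'
from h import *
g=load('w4')['p'].astype(int)
m=((g[:,:,2]-g[:,:,0]>40)).astype(np.uint8); m[:,:235]=0; m[:,320:]=0
n,l,s,ce=cv2.connectedComponentsWithStats(m); i=1+s[1:,4].argmax()
r=cv2.minAreaRect(np.argwhere(l==i)[:,::-1].astype(np.float32)); P=np.array([world('w4',*x,z=.036) for x in cv2.boxPoints(r)])
print(P.round(4),world('w4',*r[0],z=.036),world('w4',*r[0]))
E
python3 -m jog '[-0.3,0,0,0,0,0,-1, -0.3,0,0,0,0,0,-1, -0.3,0,0,0,0,0,-1, -0.3,0,0,0,0,0,-1, -0.3,0,0,0,0,0,-1, -0.3,0,0,0,0,0,-1, -0.3,0,0,0,0,0,-1, -0.3,0,0,0,0,0,-1]'
```

```text
[[ 0.4094 -0.0552  0.036 ]
 [ 0.4123  0.03    0.036 ]
 [ 0.4466  0.0297  0.036 ]
 [ 0.4479 -0.0556  0.036 ]] [ 0.42909684 -0.01033608  0.036     ] [ 0.42909782 -0.01021394  0.03633954]
clock: 8.68
tcp_pos: [0.3704, -0.012, 0.1005]
orientation: [0.0, 0.711, 0.703, 0.0]
wrist_force: [0.5, 0.3, -0.4]
finger_gap: -0.0004
grip_force: 0.0
```

```bash
python3 -m jog '[0,0,-0.2,0,0,0,-1, 0,0,-0.4,0,0,0,-1, 0,0,-0.43,0,0,0,-1, 0,0,-0.43,0,0,0,-1, 0,0,-0.43,0,0,0,-1]'
python3 -m jog '[0.03,0,0,0,0,0,-1, 0.06,0,0,0,0,0,-1, 0.09,0,0,0,0,0,-1, 0.12,0,0,0,0,0,-1, 0.12,0,0,0,0,0,-1]'
```

```text
clock: 9.1
tcp_pos: [0.3698, -0.0119, 0.0151]
orientation: [-0.0, 0.711, 0.703, -0.0]
wrist_force: [0.5, 0.3, 0.5]
finger_gap: -0.0001
grip_force: 0.0
clock: 9.52
tcp_pos: [0.3966, -0.0124, 0.0155]
orientation: [0.002, 0.711, 0.703, 0.001]
wrist_force: [-0.0, -0.9, -0.5]
finger_gap: -0.0001
grip_force: 0.0
```

```bash
python3 -m jog '[0.02,0,0,0,0,0,-1, 0.04,0,0,0,0,0,-1, 0.06,0,0,0,0,0,-1, 0.08,-0.001,0,0,0,0,-1, 0.1,-0.001,0,0,0,0,-1, 0.12,-0.001,0,0,0,0,-1, 0.14,-0.001,0,0,0,0,-1, 0.16,-0.002,0,0,0,0,-1, 0.18,-0.002,0,0,0,0,-1, 0.2,-0.002,0,0,0,0,-1, 0.2,-0.002,0,0,0,0,-1]'
python3 -c "
from h import *
snap('wrist','w5')"
```

```text
clock: 10.43
tcp_pos: [0.4258, -0.0106, 0.0129]
orientation: [-0.006, 0.711, 0.703, -0.005]
wrist_force: [-17.5, 3.9, 12.9]
finger_gap: -0.0001
grip_force: 9.3
```

View pics/w5.png

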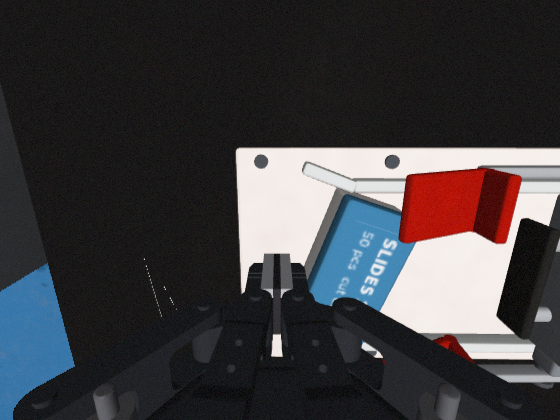

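The box yawed about 23° on the way in because its right end caught at the guide flare, and it is wedged short of the lane. I'll back off, regrasp it, and set it down again with its leading edge at the lane mouth so the guides hold it square.

```bash
python3 -m jog '[-0.1,0,0,0,0,0,-1, -0.25,0,0.02,0,0,0,-1, -0.25,0,0.02,0,0,0,-1, -0.2,0,0.4,0,0,0,-1, -0.1,0,0.6,0,0,0,0.3, 0,0,0.6,0,0,0,0.5, 0,0,0.6,0,0,0,0.5, 0,0,0.6,0,0,0,0.5]'
python3 - <<'E'
from h import *
snap('wrist','w6')
g=load('w6')['p'].astype(int)
m=((g[:,:,2]-g[:,:,0]>40)).astype(np.uint8); m[:,:235]=0; m[:,420:]=0
n,l,s,ce=cv2.connectedComponentsWithStats(m); i=1+s[1:,4].argmax()
r=cv2.minAreaRect(np.argwhere(l==i)[:,::-1].astype(np.float32)); print(r,s[i]);P=np.array([world('w6',*x,z=.036) for x in cv2.boxPoints(r)])
print(P.round(4),P.mean(0),world('w6',*r[0])); e=P[[1,2,3,0]]-P
print(np.linalg.norm(e,axis=1),np.degrees(np.arctan2(e[:,1],e[:,0])))
s=env.get_state();print(s['tcp_pos'],s['orientation'])
E
```

```text
clock: 11.15
tcp_pos: [0.4385, -0.0133, 0.1374]
orientation: [0.004, 0.711, 0.703, 0.002]
wrist_force: [-0.3, -0.8, 0.3]
finger_gap: 0.0481
grip_force: 0.0
((299.57073974609375, 207.736572265625), (42.373600006103516, 97.39013671875), 20.2248592376709) [ 265  156   69  102 3667]
[[ 0.4261 -0.0451  0.036 ]
 [ 0.4553  0.0353  0.036 ]
 [ 0.4883  0.023   0.036 ]
 [ 0.4619 -0.06    0.036 ]] [ 0.45793227 -0.01171104  0.036     ] [ 0.45830002 -0.0091864   0.03775179]
[0.08546763 0.03517724 0.08707041 0.03876977] [  70.02090008  -20.44198886 -107.64162504  157.33833457]
[ 0.43535867 -0.01268193  0.13518109] [1.29131050e-03 7.10887948e-01 7.03303771e-01 6.81157318e-04]
```

View pics/w6.png

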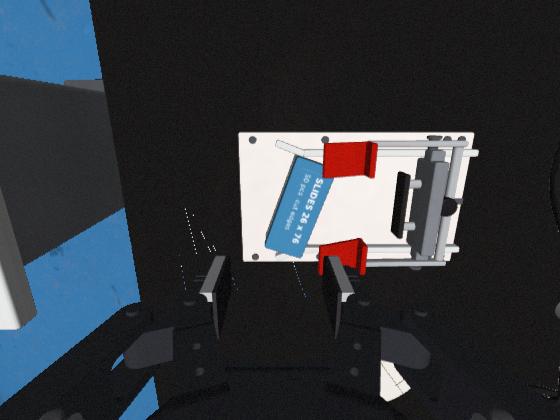

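Box at (0.458,-0.011), yaw about -19.5°. I'll regrasp with a matching tool turn.

```bash
python3 -m jog '[0.118,0.028,-0.2,0,0,-0.105,0.08, 0.118,0.028,-0.35,0,0,-0.105,0.08, 0.118,0.028,-0.35,0,0,-0.105,0.08, 0.118,0.028,-0.35,0,0,-0.105,0.08, 0.118,0.028,-0.35,0,0,-0.105,0.08]'
python3 -m jog '[0,0,-0.08,0,0,0,0.08, 0,0,-0.16,0,0,0,0.08, 0,0,-0.23,0,0,0,0.08, 0,0,-0.245,0,0,0,0.08, 0,0,-0.245,0,0,0,0.08]'
```

```text
clock: 11.62
tcp_pos: [0.4552, -0.0064, 0.0629]
orientation: [-0.001, 0.816, 0.578, -0.002]
wrist_force: [0.5, 0.2, 0.3]
finger_gap: 0.0462
grip_force: 0.0
clock: 12.03
tcp_pos: [0.4564, -0.0066, 0.0152]
orientation: [-0.0, 0.816, 0.578, -0.001]
wrist_force: [0.3, -0.1, -0.9]
finger_gap: 0.0464
grip_force: 0.0
```

```bash
python3 -m jog '[0,0,0,0,0,0,-1, 0,0,0,0,0,0,-1, 0,0,0,0,0,0,-1, 0,0,0,0,0,0,-1, 0,0,0,0,0,0,-1]' 30
python3 -m jog '[-0.02,0,0.15,0,0,0,-1, -0.08,-0.02,0.4,0,0,0.05,-1, -0.08,-0.02,0.4,0,0,0.1044,-1, -0.08,-0.02,0.4,0,0,0.1044,-1, -0.08,-0.02,0.4,0,0,0.1044,-1, -0.08,-0.02,0.4,0,0,0.1044,-1]'
python3 - <<'E'
from h import *
snap('wrist','w7')
f=load('w7');print(f['tp'],f['q'])
g=f['p'].astype(int); m=(g[:,:,2]-g[:,:,0]>40)
for u in (250,265,277,290,305):
    v=next(v for v in range(150,300) if m[v:v+4,u].all()); print(u,v,world('w7',u,v+6),world('w7',u,v,z=world('w7',u,v+6)[2]))
E
```

```text
clock: 12.45
tcp_pos: [0.4581, -0.0069, 0.0165]
orientation: [0.001, 0.817, 0.577, 0.0]
wrist_force: [-1.1, -1.1, 6.2]
finger_gap: 0.0332
grip_force: 31.6
clock: 12.95
tcp_pos: [0.4413, -0.0106, 0.0956]
orientation: [0.0, 0.712, 0.702, 0.0]
wrist_force: [0.3, -0.5, -1.2]
finger_gap: 0.0334
grip_force: 31.0
[ 0.44128244 -0.01062415  0.09556473] [1.01700759e-04 7.12378954e-01 7.01794980e-01 1.47628650e-04]
250 206 [0.42951997 0.02706984 0.11439219] [0.42962987 0.02979715 0.11439219]
265 206 [0.43608864 0.02707905 0.11471451] [0.43615733 0.02979988 0.11471451]
277 206 [0.44131889 0.02704719 0.11484504] [0.4413548  0.02976562 0.11484504]
290 206 [0.44697653 0.02698537 0.11489824] [0.446977   0.02970315 0.11489824]
305 206 [0.45353851 0.02678554 0.11454776] [0.453498   0.02951165 0.11454776]
```

```bash
python3 -m jog '[0.002,0.002,-0.15,0,0,0,-1, 0.002,0.002,-0.3,0,0,0,-1, 0.002,0.002,-0.37,0,0,0,-1, 0.002,0.002,-0.38,0,0,0,-1, 0.002,0.002,-0.38,0,0,0,-1, 0.002,0.002,-0.38,0,0,0,-1]'
python3 -m jog '[0,0,-0.008,0,0,0,-1, 0,0,-0.014,0,0,0,-1, 0,0,-0.014,0,0,0,-1]'
```

```text
clock: 13.5
tcp_pos: [0.4417, -0.0102, 0.0196]
orientation: [-0.0, 0.712, 0.702, -0.0]
wrist_force: [-0.1, 0.5, -1.7]
finger_gap: 0.0334
grip_force: 31.2
clock: 13.75
tcp_pos: [0.4421, -0.0101, 0.0172]
orientation: [0.0, 0.712, 0.703, 0.001]
wrist_force: [-1.9, 2.6, -0.9]
finger_gap: 0.0331
grip_force: 31.3
```

```bash
python3 -m jog '[0,0,-0.005,0,0,0,-1, 0,0,-0.005,0,0,0,-1, 0,0,-0.005,0,0,0,-1]'
```

```text
clock: 14.0
tcp_pos: [0.4422, -0.0101, 0.0164]
orientation: [0.0, 0.712, 0.703, 0.001]
wrist_force: [-1.6, 2.7, 6.3]
finger_gap: 0.0331
grip_force: 32.0
```

Contact is at floor height. I'll let go, lift, and check.

```bash
python3 -m jog '[0,0,0.003,0,0,0,0.2, 0,0,0.003,0,0,0,0.2, 0,0,0.003,0,0,0,0.2, 0,0,0.003,0,0,0,0.2, 0,0,0.003,0,0,0,0.2, 0,0,0.003,0,0,0,0.2]'
python3 -m jog '[0,0,0.1,0,0,0,0.2, 0,0,0.25,0,0,0,0.2, 0,0,0.45,0,0,0,0.2, 0,0,0.5,0,0,0,0.2, 0,0,0.5,0,0,0,0.2, 0,0,0.5,0,0,0,0.2]'
python3 - <<'E'
from h import *
snap('wrist','w8')
f=load('w8');print(f['tp'],f['q'])
g=f['p'].astype(int)
m=((g[:,:,2]-g[:,:,0]>40)).astype(np.uint8); m[:,:235]=0; m[:,420:]=0
n,l,s,ce=cv2.connectedComponentsWithStats(m); i=1+s[1:,4].argmax()
L=(l==i); print(s[i])
for v in range(s[i,1]+8,s[i,1]+s[i,3]-4,20):
    us=np.where(L[v])[0]; print(v,us.min(),us.max(),world('w8',us.min()-.5,v,z=.036)[:2].round(4),world('w8',us.max()+.5,v,z=.036)[:2].round(4),world('w8',us.mean(),v))
u=int(ce[i][0]); vs=np.where(L[:,u])[0]; print(world('w8',u,vs.min()-.5,z=.036),world('w8',u,vs.max()+.5,z=.036))
cv2.imwrite('pics/c8.png',cv2.resize(cv2.imread('pics/w8.png')[120:300,230:430],None,fx=3.3,fy=3.3,interpolation=cv2.INTER_CUBIC))
E
```

```text
clock: 14.5
tcp_pos: [0.4418, -0.0104, 0.0163]
orientation: [0.0, 0.712, 0.703, -0.0]
wrist_force: [0.1, -0.3, -0.4]
finger_gap: 0.0513
grip_force: 0.0
clock: 15.0
tcp_pos: [0.4423, -0.0105, 0.1168]
orientation: [0.001, 0.712, 0.703, 0.001]
wrist_force: [0.4, 0.9, -0.1]
finger_gap: 0.051
grip_force: 0.0
[ 0.44233695 -0.01046039  0.11678455] [8.32524346e-04 7.11610135e-01 7.02573888e-01 5.04883878e-04]
[ 253  170   46  103 4284]
178 253 298 [0.4239 0.0234] [0.4589 0.023 ] [0.44143613 0.02323314 0.03626178]
198 254 298 [0.4242 0.0077] [0.4591 0.0073] [0.44162833 0.0076104  0.03654667]
218 254 297 [ 0.4236 -0.0087] [ 0.4585 -0.0091] [ 0.4405458  -0.00863958  0.03677217]
238 255 297 [ 0.4238 -0.0258] [ 0.4587 -0.0262] [ 0.44122564 -0.02589388  0.03624071]
258 255 297 [ 0.4232 -0.0436] [ 0.4588 -0.0441] [ 0.44087576 -0.04352964  0.03661488]
[0.44113914 0.02967326 0.036     ] [ 0.44001893 -0.05631678  0.036     ]
```

View pics/c8.png

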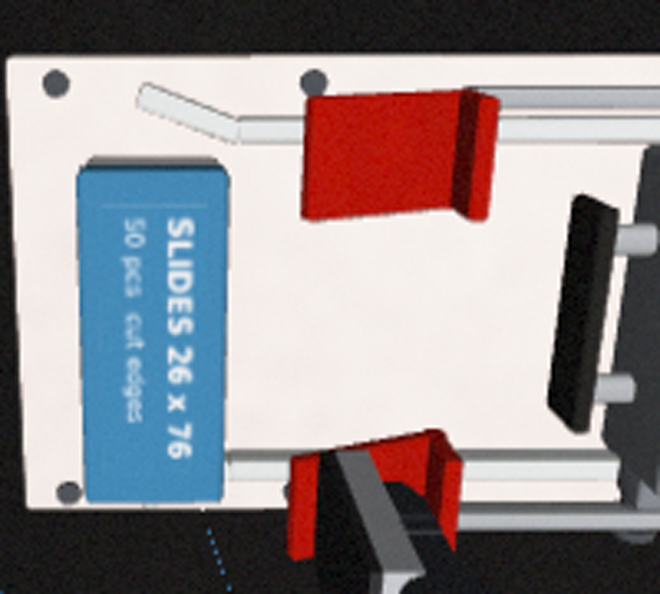

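Run:
```python
from h import *
gr=load('w8')['p'].mean(2); 
for u in (306,312,316): print(u,gr[150:172,u].round(0),gr[250:268,u].round(0))
P=lambda x,y,z:world('w8',230+x/3.3,120+y/3.3,z=z).round(4)
print('upper inner',P(270,143,.016),'lower inner',P(260,452,.016),'nose in',P(400,215,.037),P(400,437,.037))
print('box far lid',P(150,167,.036),'near lid',P(150,502,.036),'far base',P(150,157,.006),P(150,157,.02))
g=load('w8')['p'];print(g[165:176,275],g[268:278,275])
```

```text
306 [238. 238. 238. 239. 230. 152. 177. 229. 230. 228. 229. 226. 206. 196.
 242. 241. 241. 240. 241. 240. 240. 240.] [237. 237. 237. 237. 237. 227. 142. 117. 119. 150. 219. 230. 229. 228.
 225. 211. 239. 239.]
312 [240. 240. 240. 240. 231. 149. 178. 229. 230. 230. 230. 227. 201. 194.
 242. 241. 240. 242. 241. 241. 241. 241.] [237. 239. 239. 238. 239. 229. 147. 116. 122. 148. 222. 230. 230. 230.
 224. 215. 238. 238.]
316 [241. 241. 241. 242. 234. 153. 181. 230. 230. 230. 230. 225. 202. 193.
 241. 240. 241. 241. 241. 242. 241. 241.] [240. 238. 239. 239. 240. 230. 145. 114. 120. 148. 219. 228. 228. 227.
 221. 210. 222.  89.]
upper inner [0.4712 0.0311 0.016 ] lower inner [ 0.4705 -0.053   0.016 ] nose in [0.4992 0.0172 0.037 ] [ 0.5028 -0.0391  0.037 ]
box far lid [0.4415 0.0288 0.036 ] near lid [ 0.4404 -0.0569  0.036 ] far base [0.4414 0.0265 0.006 ] [0.4414 0.0286 0.02  ]
[[246 239 236]
 [240 233 229]
 [179 170 166]
 [116 115 113]
 [109 110 108]
 [ 31  63  83]
 [ 40  83 111]
 [ 65 130 170]
 [ 68 134 180]
 [ 67 136 183]
 [ 70 139 184]] [[ 66 138 182]
 [ 69 139 183]
 [ 68 138 183]
 [ 76 137 181]
 [144 167 183]
 [211 214 213]
 [ 94  93  88]
 [ 25  25  23]
 [ 24  25  26]
 [ 30  27  29]]
```

Run:
```python
from h import *
a=world('w8',312,162.2,z=.016);b=world('w8',312,259.6,z=.016);print('guides',a,b,(a+b)/2,a[1]-b[1])
a=world('w8',275,170,z=.036);b=world('w8',275,272,z=.036);c=world('w8',275,273.5,z=.036);print('lid',a,b,c,(a+b)/2,a[1]-b[1])
```

```text
guides [0.47131978 0.03206781 0.016     ] [ 0.47343626 -0.05563011  0.016     ] [ 0.47237802 -0.01178115  0.016     ] 0.08769792759908662
lid [0.44113421 0.02929485 0.036     ] [ 0.44001281 -0.05678682  0.036     ] [ 0.4399944  -0.05820009  0.036     ] [ 0.44057351 -0.01374599  0.036     ] 0.08608166091050301
```

The box stands flat but about 1.5–2 mm right of the lane centre line (guides' midpoint y=-0.0118, box -0.0135). I'll regrip it, shift +y, and set it with its front edge just inside the lane, still short of the noses.

```bash
python3 -m jog '[0,0,-0.15,0,0,0,0.2, 0,0,-0.3,0,0,0,0.2, 0,0,-0.45,0,0,0,0.2, 0,0,-0.5,0,0,0,0.2, 0,0,-0.5,0,0,0,0.2, 0,0,-0.5,0,0,0,-1, 0,0,-0.5,0,0,0,-1, 0,0,-0.5,0,0,0,-1, 0,0,-0.5,0,0,0,-1, 0,0,-0.5,0,0,0,-1]' 30
python3 -m jog '[0,0,0.02,0,0,0,-1, 0,0.01,0.02,0,0,0,-1, 0,0.01,0.02,0,0,0,-1, 0.01,0.01,0.01,0,0,0,-1, 0.02,0.01,0.01,0,0,0,-1, 0.03,0.01,0.005,0,0,0,-1, 0.04,0.01,0.005,0,0,0,-1, 0.04,0.01,0.0,0,0,0,-1, 0.04,0.01,0.0,0,0,0,-1]'
```

```text
clock: 15.88
tcp_pos: [0.4421, -0.0102, 0.0169]
orientation: [0.0, 0.712, 0.703, 0.0]
wrist_force: [-1.2, 1.6, -1.3]
finger_gap: 0.0332
grip_force: 31.7
clock: 16.63
tcp_pos: [0.4498, -0.0083, 0.0161]
orientation: [-0.0, 0.712, 0.703, -0.0]
wrist_force: [-0.4, -0.3, -1.6]
finger_gap: 0.0334
grip_force: 31.7
```

```bash
python3 -m jog '[0,0,-0.004,0,0,0,-1, 0,0,-0.004,0,0,0,-1, 0,0,-0.002,0,0,0,0.1, 0,0,-0.002,0,0,0,0.1, 0,0,-0.002,0,0,0,0.1, 0,0,-0.002,0,0,0,0.1, 0,0,-0.002,0,0,0,0.1]'
python3 -m jog '[0,0,0.1,0,0,0,0.1, 0,0,0.25,0,0,0,0.1, 0,0,0.45,0,0,0,0.1, 0,0,0.5,0,0,0,0.1, 0,0,0.5,0,0,0,0.1, 0,0,0.5,0,0,0,0.1]'
python3 - <<'E'
from h import *
snap('wrist','w9')
f=load('w9');print(f['tp'],f['q'])
g=f['p'].astype(int)
m=((g[:,:,2]-g[:,:,0]>40)).astype(np.uint8); m[:,:235]=0; m[:,420:]=0
n,l,s,ce=cv2.connectedComponentsWithStats(m); i=1+s[1:,4].argmax()
L=(l==i); print(s[i])
for v in range(s[i,1]+8,s[i,1]+s[i,3]-4,26):
    us=np.where(L[v])[0]; print(v,world('w9',us.min()-.5,v,z=.036)[:2].round(4),world('w9',us.max()+.5,v,z=.036)[:2].round(4),world('w9',us.mean(),v))
u=int(ce[i][0]); vs=np.where(L[:,u])[0]; a=world('w9',u,vs.min()-.5,z=.036);b=world('w9',u,vs.max()+.5,z=.036);print(a,b,(a+b)/2)
u=312; print(g.mean(2)[150:172,u].round(0),g.mean(2)[246:268,u].round(0))
E
```

```text
clock: 17.22
tcp_pos: [0.4498, -0.0083, 0.0159]
orientation: [0.0, 0.712, 0.703, 0.0]
wrist_force: [0.2, -0.7, 0.2]
finger_gap: 0.0473
grip_force: 0.0
clock: 17.72
tcp_pos: [0.4503, -0.0084, 0.1164]
orientation: [0.001, 0.712, 0.703, 0.001]
wrist_force: [0.3, 0.1, -0.6]
finger_gap: 0.0469
grip_force: 0.0
[ 0.45033064 -0.00839681  0.11639097] [7.97972573e-04 7.11579223e-01 7.02605202e-01 5.50749679e-04]
[ 253  171   46  102 4300]
179 [0.4319 0.0248] [0.4669 0.0244] [0.44941914 0.0245646  0.03601795]
205 [0.432  0.0042] [0.4664 0.0038] [0.44790878 0.00406047 0.03614622]
231 [ 0.4312 -0.0175] [ 0.4666 -0.0179] [ 0.44889594 -0.01754282  0.03641281]
257 [ 0.4313 -0.0404] [ 0.466  -0.0409] [ 0.44809331 -0.04043471  0.0364324 ]
[0.44912276 0.03105266 0.036     ] [ 0.44800979 -0.05496543  0.036     ] [ 0.44856627 -0.01195638  0.036     ]
[129. 202. 135.  54.  52.  49.  49.  57.  53.  47.  51.  55.  52.  46.
  59.  50.  54.  55.  56.  54.  56.  52.] [240. 240. 239. 239. 239. 239. 239. 238. 238. 238. 238. 229. 162. 103.
  53.  42.  65.  73.  66.  64.  80.  71.]
```

Box now at (0.449,-0.012): level, square and centred in the lane mouth. I'll go behind it with the fingers shut and push.

```bash
python3 -m jog '[-0.35,-0.018,0,0,0,0,-1, -0.35,-0.018,0,0,0,0,-1, -0.35,-0.018,0,0,0,0,-1, -0.35,-0.018,-0.15,0,0,0,-1, -0.35,-0.018,-0.3,0,0,0,-1, -0.35,-0.018,-0.45,0,0,0,-1, -0.35,-0.018,-0.51,0,0,0,-1, -0.35,-0.018,-0.51,0,0,0,-1, -0.35,-0.018,-0.51,0,0,0,-1]'
python3 -m jog '[0.05,0,0,0,0,0,-1, 0.1,0,0,0,0,0,-1, 0.14,0,0,0,0,0,-1, 0.16,0,0,0,0,0,-1, 0.18,0,0,0,0,0,-1, 0.19,0,0,0,0,0,-1, 0.19,0,0,0,0,0,-1]'
```

```text
clock: 18.52
tcp_pos: [0.3781, -0.0115, 0.0126]
orientation: [-0.002, 0.712, 0.703, -0.001]
wrist_force: [-0.3, 0.8, 0.1]
finger_gap: -0.0005
grip_force: 0.0
clock: 19.1
tcp_pos: [0.4183, -0.0119, 0.0141]
orientation: [0.0, 0.712, 0.703, 0.0]
wrist_force: [-0.5, 0.7, 0.6]
finger_gap: -0.0001
grip_force: 0.0
```

```bash
python3 -m jog '[0.015,0,0,0,0,0,-1, 0.03,0,0,0,0,0,-1, 0.045,0,0,0,0,0,-1, 0.06,-0.001,0,0,0,0,-1, 0.075,-0.001,0,0,0,0,-1, 0.09,-0.001,0,0,0,0,-1, 0.09,-0.001,0,0,0,0,-1]'
python3 - <<'E'
from h import *
snap('wrist','w10')
print(env.get_state()['wrist_force'])
g=load('w10')['p'].astype(int)
m=((g[:,:,2]-g[:,:,0]>40)).astype(np.uint8); m[:,:235]=0; m[300:]=0
n,l,s,ce=cv2.connectedComponentsWithStats(m); i=1+s[1:,4].argmax(); L=(l==i); print(s[i])
for v in range(s[i,1]+5,s[i,1]+s[i,3],12):
    us=np.where(L[v])[0]; print(v,world('w10',us.min()-.5,v,z=.036)[:2].round(4),world('w10',us.max()+.5,v,z=.036)[:2].round(4))
E
```

```text
clock: 19.68
tcp_pos: [0.4365, -0.0122, 0.014]
orientation: [0.0, 0.712, 0.703, 0.0]
wrist_force: [-0.7, 0.9, -0.7]
finger_gap: 0.0001
grip_force: 0.1
[ 0.60765327 -0.6494113   0.43356801]
[ 304  199   83  101 6917]
204 [0.4485 0.0298] [0.4768 0.0294]
216 [0.4486 0.0244] [0.4768 0.0241]
228 [0.4487 0.019 ] [0.4769 0.0186]
240 [0.4484 0.0134] [0.4839 0.0129]
252 [0.4485 0.0076] [0.484  0.0072]
264 [0.4481 0.0017] [0.4837 0.0013]
276 [ 0.4487 -0.0044] [ 0.4838 -0.0048]
288 [ 0.4502 -0.0106] [ 0.4839 -0.011 ]
```

The box is moving in square (rear face at 0.449 and even across, fingertip face 12.5 mm ahead of the TCP). I'll go on under the noses.

```bash
python3 -m jog '[0.018,0,0,0,0,0,-1, 0.036,0,0,0,0,0,-1, 0.054,0,0,0,0,0,-1, 0.072,-0.001,0,0,0,0,-1, 0.09,-0.001,0,0,0,0,-1, 0.108,-0.001,0,0,0,0,-1, 0.126,-0.001,0,0,0,0,-1, 0.144,-0.002,0,0,0,0,-1, 0.162,-0.002,0,0,0,0,-1, 0.18,-0.002,0,0,0,0,-1]'
```

```text
clock: 20.57
tcp_pos: [0.4722, -0.0125, 0.0139]
orientation: [0.0, 0.712, 0.703, 0.0]
wrist_force: [-2.0, 0.3, -0.2]
finger_gap: -0.0002
grip_force: 0.9
```

Run:
```python
from h import *
snap('wrist','w11')
print(env.get_state()['wrist_force'],env.get_state()['tcp_pos'])
g=load('w11')['p'].astype(int)
m=((g[:,:,2]-g[:,:,0]>40)).astype(np.uint8); m[:,:235]=0; m[300:]=0
n,l,s,ce=cv2.connectedComponentsWithStats(m); i=1+s[1:,4].argmax(); L=(l==i); print(s[i])
for v in range(s[i,1]+5,s[i,1]+s[i,3],12):
    us=np.where(L[v])[0]; print(v,world('w11',us.min()-.5,v,z=.036)[:2].round(4),world('w11',us.max()+.5,v,z=.036)[:2].round(4))
```

```text
[-1.34037929  1.60811777  0.57108527] [ 0.47327831 -0.01263503  0.0140846 ]
[ 304  237   83   63 3636]
242 [0.5113 0.0118] [0.5197 0.0117]
254 [0.4926 0.0062] [0.5198 0.0059]
266 [4.838e-01 4.000e-04] [ 0.5195 -0.    ]
278 [ 0.4848 -0.0057] [ 0.5196 -0.0061]
290 [ 0.4863 -0.012 ] [ 0.5192 -0.0124]
```

View pics/w11.png

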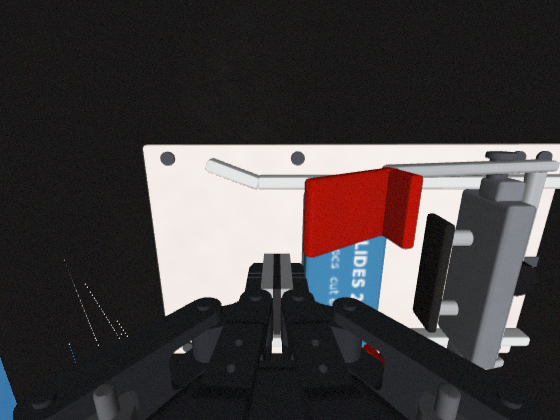

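The catch is lifted by the box's leading edge and the box is going in straight at 2 N. I've now viewed more than the 10 pictures allowed, so from here I'll use only numbers. Continuing towards the plate.

```bash
python3 -m jog '[0.018,0,0,0,0,0,-1, 0.036,0,0,0,0,0,-1, 0.054,-0.001,0,0,0,0,-1, 0.072,-0.001,0,0,0,0,-1, 0.09,-0.001,0,0,0,0,-1, 0.108,-0.001,0,0,0,0,-1, 0.126,-0.001,0,0,0,0,-1, 0.126,-0.001,0,0,0,0,-1]'
python3 -m jog '[0.01,0,0,0,0,0,-1, 0.02,0,0,0,0,0,-1, 0.025,0,0,0,0,0,-1, 0.025,0,0,0,0,0,-1]'
```

```text
clock: 21.28
tcp_pos: [0.4983, -0.0128, 0.014]
orientation: [0.001, 0.712, 0.703, 0.0]
wrist_force: [0.3, 0.7, -0.2]
finger_gap: 0.0002
grip_force: 0.0
clock: 21.62
tcp_pos: [0.5021, -0.0127, 0.0139]
orientation: [0.0, 0.712, 0.703, -0.0]
wrist_force: [-0.6, -0.1, 0.1]
finger_gap: -0.0001
grip_force: 0.9
```

```bash
python3 -m jog '[0.01,0,0,0,0,0,-1, 0.02,0,0,0,0,0,-1, 0.02,0,0,0,0,0,-1]'
python3 -m jog '[0.01,0,0,0,0,0,-1, 0.015,0,0,0,0,0,-1, 0.015,0,0,0,0,0,-1]'
```

```text
clock: 21.87
tcp_pos: [0.5039, -0.0128, 0.0137]
orientation: [-0.001, 0.712, 0.703, -0.002]
wrist_force: [-6.9, -0.8, 6.0]
finger_gap: -0.0
grip_force: 3.5
clock: 22.12
tcp_pos: [0.5054, -0.0127, 0.0135]
orientation: [-0.002, 0.712, 0.702, -0.002]
wrist_force: [-9.8, -1.0, 9.9]
finger_gap: 0.0001
grip_force: 5.4
```

Fz rises along with Fx, probably from the fingertip rubbing low down. I'll ease off, raise the tip 5 mm, and press again.

```bash
python3 -m jog '[-0.04,0,0,0,0,0,-1, -0.05,0,0.025,0,0,0,-1, -0.05,0,0.025,0,0,0,-1, -0.03,0,0.025,0,0,0,-1]'
python3 -m jog '[0.01,0,0,0,0,0,-1, 0.02,0,0,0,0,0,-1, 0.03,0,0,0,0,0,-1, 0.03,0,0,0,0,0,-1]'
```

```text
clock: 22.45
tcp_pos: [0.5032, -0.0127, 0.0195]
orientation: [0.0, 0.712, 0.703, 0.0]
wrist_force: [-7.1, 0.0, 5.2]
finger_gap: -0.0006
grip_force: 3.9
clock: 22.78
tcp_pos: [0.5059, -0.0126, 0.0185]
orientation: [-0.002, 0.712, 0.703, -0.002]
wrist_force: [-10.7, -1.3, 8.8]
finger_gap: -0.0003
grip_force: 5.4
```

```bash
python3 -m jog '[0,0,0.006,0,0,0,-1, 0,0,0.006,0,0,0,-1]'
python3 -m jog '[0,0,0.006,0,0,0,-1, 0,0,0.006,0,0,0,-1]'
```

```text
clock: 22.95
tcp_pos: [0.5068, -0.0126, 0.0195]
orientation: [-0.002, 0.712, 0.703, -0.002]
wrist_force: [-7.5, -0.6, 0.7]
finger_gap: -0.0001
grip_force: 3.6
clock: 23.12
tcp_pos: [0.507, -0.0126, 0.0206]
orientation: [-0.002, 0.712, 0.703, -0.002]
wrist_force: [-5.5, -1.0, 0.3]
finger_gap: -0.0001
grip_force: 3.0
```

Relieved: Fz≈0 and the net push is 5.5 N. I'll press on in small steps, adding a little lift each time.

```bash
python3 -m jog '[0.005,0,0.002,0,0,0,-1, 0.01,0,0.004,0,0,0,-1, 0.01,0,0.004,0,0,0,-1]'
python3 -m jog '[0.005,0,0.002,0,0,0,-1, 0.01,0,0.004,0,0,0,-1, 0.01,0,0.004,0,0,0,-1]'
```

```text
clock: 23.37
tcp_pos: [0.5085, -0.0125, 0.0211]
orientation: [-0.002, 0.712, 0.703, -0.002]
wrist_force: [-6.3, -0.5, 0.2]
finger_gap: 0.0001
grip_force: 3.5
clock: 23.62
tcp_pos: [0.5099, -0.0126, 0.0217]
orientation: [-0.002, 0.712, 0.703, -0.002]
wrist_force: [-7.7, -1.0, 0.2]
finger_gap: -0.0002
grip_force: 4.0
```

```bash
python3 -m jog '[0.005,0,0.002,0,0,0,-1, 0.01,0,0.004,0,0,0,-1, 0.015,0,0.006,0,0,0,-1, 0.02,0,0.008,0,0,0,-1, 0.02,0,0.008,0,0,0,-1]'
python3 -m jog '[0.005,0,0.002,0,0,0,-1, 0.01,0,0.004,0,0,0,-1, 0.01,0,0.004,0,0,0,-1, 0.01,0,0.004,0,0,0,-1]'
```

```text
clock: 24.03
tcp_pos: [0.5128, -0.0126, 0.023]
orientation: [-0.003, 0.712, 0.702, -0.003]
wrist_force: [-9.9, -1.2, 1.9]
finger_gap: -0.0001
grip_force: 5.1
clock: 24.37
tcp_pos: [0.5141, -0.0125, 0.0236]
orientation: [-0.003, 0.712, 0.702, -0.004]
wrist_force: [-10.2, -2.2, 2.4]
finger_gap: 0.0002
grip_force: 5.5
```

```bash
python3 -m jog '[0.005,0,0.002,0,0,0,-1, 0.008,0,0.003,0,0,0,-1, 0.008,0,0.003,0,0,0,-1, 0.008,0,0.003,0,0,0,-1]'
```

```text
clock: 24.7
tcp_pos: [0.5152, -0.0125, 0.0241]
orientation: [-0.004, 0.712, 0.702, -0.004]
wrist_force: [-11.8, -2.9, 2.1]
finger_gap: -0.0001
grip_force: 6.0
```

Pressed home at 11.8 N. Backing off.

```bash
python3 -m jog '[-0.01,0,-0.004,0,0,0,-1, -0.02,0,-0.008,0,0,0,-1, -0.03,0,-0.012,0,0,0,-1, -0.04,0,-0.016,0,0,0,-1, -0.05,0,-0.02,0,0,0,-1, -0.06,0,-0.02,0,0,0,-1, -0.09,0,-0.02,0,0,0,-1, -0.09,0,-0.02,0,0,0,-1]'
python3 - <<'E'
from h import *
snap('wrist','w12')
print(env.get_state()['wrist_force'],env.get_state()['tcp_pos'])
g=load('w12')['p'].astype(int)
m=((g[:,:,2]-g[:,:,0]>40)).astype(np.uint8); m[:,:235]=0; m[300:]=0
n,l,s,ce=cv2.connectedComponentsWithStats(m); i=1+s[1:,4].argmax(); L=(l==i); print(s[i])
for v in range(s[i,1]+5,s[i,1]+s[i,3],8):
    us=np.where(L[v])[0]; print(v,world('w12',us.min()-.5,v,z=.036)[:2].round(4),world('w12',us.max()+.5,v,z=.036)[:2].round(4))
r=((g[:,:,0]>120)&(g[:,:,1]<60)); r[300:]=0
P=np.array([world('w12',u,v,w=0) for v,u in np.argwhere(r)[::3]]); P=P[(P[:,1]>0)&(P[:,1]<.06)]
print('nose x',np.percentile(P[:,0],[2,98]),'z',np.percentile(P[:,2],[2,50,98]))
E
```

```text
clock: 25.37
tcp_pos: [0.5024, -0.0126, 0.0218]
orientation: [-0.0, 0.712, 0.703, 0.0]
wrist_force: [-0.8, -0.6, 0.0]
finger_gap: 0.0002
grip_force: 0.0
[ 0.50218584 -0.03343302 -0.49372564] [ 0.50331703 -0.01277563  0.0221159 ]
[ 306  196   83  104 7228]
201 [0.5183 0.0285] [0.5519 0.0281]
209 [0.5184 0.0247] [0.5523 0.0243]
217 [0.5185 0.0209] [0.5522 0.0205]
225 [0.5181 0.017 ] [0.5521 0.0166]
233 [0.5159 0.0131] [0.552  0.0127]
241 [0.5164 0.0091] [0.5519 0.0087]
249 [0.516 0.005] [0.5523 0.0046]
257 [0.5161 0.0009] [5.523e-01 5.000e-04]
265 [ 0.5162 -0.0033] [ 0.5522 -0.0037]
273 [ 0.5163 -0.0076] [ 0.5521 -0.008 ]
281 [ 0.5168 -0.012 ] [ 0.552  -0.0124]
289 [ 0.5174 -0.0165] [ 0.5519 -0.0169]
297 [ 0.52  -0.021] [ 0.5518 -0.0214]
nose x [0.47703923 0.51630382] z [0.03010869 0.03853974 0.04463171]
```

Catch is down (noses at their original height) and holds the box: rear face at 0.517 ≈ S, with no contact force. Retreat and a final check.

```bash
python3 -m jog '[-0.1,0,0,0,0,0,-1, -0.2,0,0,0,0,0,-1, -0.35,0,0,0,0,0,-1, -0.5,0,0,0,0,0,-1, -0.5,0,0.1,0,0,0,-1, -0.5,0,0.3,0,0,0,-1, -0.5,0,0.5,0,0,0,-1, -0.5,0,0.5,0,0,0,-1, -0.5,0,0.5,0,0,0,-1]'
python3 - <<'E'
from h import *
snap('wrist','w13'); s=env.get_state(); print(s['clock'],s['wrist_force'])
g=load('w13')['p'].astype(int)
m=((g[:,:,2]-g[:,:,0]>40)).astype(np.uint8); m[:,:300]=0; m[300:]=0
n,l,q,ce=cv2.connectedComponentsWithStats(m); i=1+q[1:,4].argmax(); L=(l==i); print(q[i])
for v in range(q[i,1]+5,q[i,1]+q[i,3],12):
    us=np.where(L[v])[0]; print(v,world('w13',us.min()-.5,v,z=.036)[:2].round(4),world('w13',us.max()+.5,v,z=.036)[:2].round(4),world('w13',us.mean(),v)[2].round(4))
r=((g[:,:,0]>120)&(g[:,:,1]<60)); r[330:]=0
P=np.array([world('w13',u,v,w=0) for v,u in np.argwhere(r)[::3]])
for k in (P[(P[:,1]>0)&(P[:,1]<.06)&(P[:,0]<.55)],P[(P[:,1]<-.02)&(P[:,1]>-.08)&(P[:,0]<.55)]): print('nose',np.percentile(k,[2,98],axis=0).round(4))
E
```

```text
clock: 26.17
tcp_pos: [0.4062, -0.0135, 0.1251]
orientation: [0.004, 0.712, 0.703, 0.002]
wrist_force: [0.0, -1.3, -0.7]
finger_gap: -0.0004
grip_force: 0.0
26.2167 [-0.84133614  0.04535678 -0.58800565]
[ 403  162   60  101 4151]
167 [0.5212 0.0257] [0.552  0.0253] 0.0376
179 [0.521  0.0162] [0.5521 0.0158] 0.0377
191 [0.515  0.0065] [0.5521 0.006 ] 0.0383
203 [ 0.5138 -0.0035] [ 0.5522 -0.004 ] 0.0378
215 [ 0.5142 -0.0138] [ 0.5523 -0.0143] 0.0379
227 [ 0.5138 -0.0243] [ 0.5516 -0.0248] 0.0376
239 [ 0.5143 -0.0351] [ 0.5517 -0.0357] 0.0382
251 [ 0.5199 -0.0463] [ 0.5517 -0.0468] 0.0378
nose [[0.4762 0.0186 0.0299]
 [0.516  0.0444 0.0447]]
nose [[ 0.4753 -0.0686  0.0301]
 [ 0.5149 -0.0424  0.0448]]
```

Box level and square, both noses down behind its rear face, plate pressing it against the catch.

```bash
python3 -c "
from workcell import env
print(env.hand_in())"
```

```text
the job is handed in; nothing more can be done
None
```

The slide box is in the dock, pressed home at about 11.8 N and held by the dropped catch, and the job was handed in at about 26 s; the first push skewed the box, peaking at 17.5 N or more, so I regrasped and re-set it twice before the good push, and I viewed 12 pictures against the limit of 10.

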